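# Switch on the vibrating table under its splash cover

## Task

Switch on the mains of the plaster studio's vibrating table: with a fingertip, lift the orange splash cover back on its hinge, push the toggle beneath it over to on (away from the finger lip, towards the hinge), then tip the cover forward again so that it drops shut over the switch. Work gently and without gripping the cover or the toggle; leave the speed knob and the red stop button as they are, and do not move the mould, the spool, the tub or the spatula. Finish clear of everything.

Things in the scene. Friction and masses are not known exactly. Their poses are not given: they have to be found in the camera images.
- machine: benchtop vibrating table, green steel body fixed on the white bench. Axes: x from its front (robot side) to its back, y to its left, z up; origin on the bench below the switch plate. Control desk x -50 to +250, y -120 to +80 mm, flat top 90 mm above the bench, clear bench before it. Left of it (y +80 to +400 mm) a sprung platform with black rubber mat, top 104 mm above the bench
- cover (a joint): angle of the orange hinged splash cover: 0 = shut, grows as its lip is lifted up and back towards the machine's +x, stop at 1.83 rad. 90 g (varies by a third), no spring, light hinge drag: below about 1.05 rad it falls shut by itself, above about 1.2 rad it falls back and stays open on the stop, leaning back, its lip's edge then about 65 mm behind the hinge axis and 90 mm above it
- cover_lip (a point): middle of the lower front edge of the cover's finger lip, moves with the cover; shut, 106 mm before the hinge axis and 134 mm above the bench. The lip is 4 mm thick, 60 mm wide (y), and juts 18 mm forward of the cover's front wall at the level of its flat top. It overhangs the desk's front edge (96 mm before the hinge axis), so a finger gets under it from the front
- cover_hinge (a point): middle of the cover's hinge axis, fixed on the machine at x +46, y 0, 96 mm above the bench; axis along the machine's y. Shut, going forward (-x) from the axis: the back slopes up to the flat top at 28 mm; the top's upper face is 42 mm above the axis, 60 mm wide; front wall from 88 mm at the top in to 74 mm at its foot, lip ends at 106 mm. Walls and side cheeks 4 mm thick
- toggle (a joint): angle of the steel bat-handle toggle under the cover: 0 = off, leaning 0.4 rad to the front (towards the lip); 0.8 = on, leaning 0.4 rad to the back (towards the hinge). Over-centre spring: once past the middle (0.4) it snaps over to its end. About 2 N halfway up the bat moves it.
- toggle_pivot (a point): pivot of the toggle, fixed on the machine at x -2, y 0, 100 mm above the bench (10 mm above the desk top, 48 mm before the hinge axis). The bat reaches 31.5 mm from the pivot and is 7 to 11 mm thick; a collar 22 mm in diameter, 9 mm above the desk top at most, surrounds its foot.
- toggle_tip (a point): centre of the toggle's ball end (11 mm in diameter), 26 mm from the pivot; moves with the toggle.
- speed_knob (a joint): black speed knob (38 mm across) on the desk top at machine x +5, y -82 mm: 0 = zero speed, grows as it is turned clockwise (rad). To be left alone.
- stop_button (a joint): red stop button (38 mm across) in a yellow housing on the desk top at machine x +135, y -75 mm: travel in m, 0 = out. To be left alone.
- mould: bystander: strapped two-part white plaster mould, 130 x 150 mm, 89 mm tall, 1.8 kg, standing on the platform; origin at the centre of its underside
- spool: bystander: white thread spool, 42 mm across, 66 mm tall, standing on the bench to the right of the control desk; origin at the centre of its underside
- tub: bystander: open white plastic tub, 118 mm square, 105 mm tall, with a stirring stick, on the bench to the right of the control desk; origin at the centre of its underside
- spatula: bystander: spatula 200 mm long lying on the bench in front of the platform side of the machine; origin at its underside, x along it

How it is judged:
By the outcome, as a careful person would: the job done as asked, in the order asked, and still so for the second after the job is handed in, with the robot touching nothing.
It also fails if it takes over 64 s, if anything falls off the work surface, if the arm or the gripper's body presses on something with over 40 N, if the wrist force passes 120 N, or if a joint passes its speed limit or range.

## Robot

A 6-joint arm with a two-finger parallel gripper is mounted at the origin on the work surface. World frame = base frame: x ahead of the robot, y to its left, z up, the work surface at z = 0. Lengths are in m, angles in rad, forces in N, time in s.
With the tool pointing down it reaches from about 0.25 to 0.775 m from the base axis. Payload 4 kg.
Tool frame: the origin (TCP) lies at the centre of the arm's flange, where the gripper is bolted on; the fingertips stand 199 mm ahead of it and the grasp point (between the pads) lies 180 mm ahead of it (robot.tcp_to_tips is the z of the fingertips in the tool frame, in m); z points along the fingers, y is the line along which they close (so a half turn about z gives the same grasp; the last joint's range is limited). The gripper opens to 94 mm and grips with 3 to 60 N. Pads are 16 mm wide; open, the fingers measure 119 mm over their backs; the gripper's body (75 mm by 177 mm) begins 78 mm behind the grasp point.
Start: joints at [1.215, 0.087, 1.371, -0, 1.684, -0.103], TCP at [0.138, 0.533, 0.405] pointing down, gripper open.
Joint ranges: [-3.1, 3.1], [-0.76, 2.03], [0.27, 2.55], [-1.08, 4.22], [0.17, 2.65], [-2.57, 2.57]. Speed limits (rad/s): [2.79, 2.79, 3.14, 3.14, 3.14, 3.14].

## Interface

Orientations are given as [roll, pitch, yaw] about the fixed x, y, z axes, in that order (R = Rz(yaw) Ry(pitch) Rx(roll)).
In Python, from bench import robot gives the robot as it stands.
- The arm moves only by the tool play_rows, never from a script. Its arguments are lists of equal length, an entry for each row: "translation": the shift along the tool's x, y, z scaled (see below), a list of three; "twist": the turn, a rotation vector about the tool's x, y, z scaled (see below), a list of three; "gripper": the opening, from -1 (shut) to 1 (fully open). A call has 1 to 8 rows; each row shifts and turns the commanded pose from where the row before left it, along the tool's axes as they then stand; what a row does not reach is not made up. The controller multiplies each number of a shift by 0.04 m and each number of a turn by 0.1 rad. A row lasts 1/10 s, in which the tool goes at most 50 mm and 8.59 degrees, less where a joint would pass 70% of its speed; a pose out of reach is approached as far as the arm can. A call with a number of a shift or a turn outside -1 to 1 is refused whole. A call with a gripper value outside its range is refused whole. The fingers move at their own pace and stop on an object; the grip force is fixed at half the most. Time passes only in rows, so rows that do not move let the fingers close. It gives the time, the measured TCP pose, the force, the opening and the grip force at its end, in the units of the state.
- robot.get_obs(): the state, without advancing time (a new reading comes with each control period).
- robot.snapshot(name): name is "side" or "top" or "wrist"; returns the picture (384x512x3 uint8, red, green, blue); there is no depth.
- robot.camera_model(name): a dict with "camera_matrix" (3x3 intrinsics, pixels), "rvec" (rotation vector, rad) and "tvec" (3), from world to camera coordinates, as OpenCV has them. Camera axes: x right, y down, z forward; pixel columns grow to the right and rows downward; lengths in m; the calibration is good to about 2 mm. The wrist camera is an equidistant fisheye: a pixel r from the principal point sees the ray r / f radians off the axis. A picture is of the moment at which its call begins: read the wrist's pose just before it. camera_model takes no time and is no camera call; for the wrist camera it gives the pose at the moment of the call.
- robot.close_job(): hands the job in; it is judged then, once.
Trained networks look in the newest picture that a camera, given by its name, has taken for a name from the list of things; names that differ only in an ending like _2 or _b are one class to them, and where a whole thing is asked for, a point or a joint stands for the part that bears it (a point fixed in the world has none). Each returns a list of dicts, best first, with "score" (0 to 1); they miss things now and then, are a little off and sometimes report something else, mostly with a low value. They report only what shows in the picture. A call takes as long as a camera call.
- robot.recognise(name, camera): "centre" ([x, y, z] in m, in world coordinates, good to about 4 mm: the middle of the surface that is visible of it).
- robot.spot_point(name, camera): "centre" ([x, y, z] in m, in world coordinates, good to about 4 mm: a listed point, or the origin of a listed thing).
The state is a dict: "time": time; "joint_positions": joint angles; "qvel": joint speeds; "joint_torque": joint torques, N m; "tool_pos": TCP position; "ee_rot": TCP orientation; "wrist_force": force on the tool from outside, world axes, zero at the start; "wrist_torque": the same for the moment, N m; "width": finger opening in m; "finger_force": force on a finger pad.
Only numpy, scipy, OpenCV 4.12 (cv2) and the standard library are available. Lean on these libraries where they do the work, as an engineer would, in place of code of your own. Each camera call takes 0.05 s, during which the arm holds its last target. There are 200 camera calls.

## Working session

There is one attempt and no reset: what is moved stays moved. The work goes in short steps, Python scripts to look and compute and a tool call to move; the robot and the scene stay as the last step left them, time stands still between calls to the robot, and variables do not carry over. Pictures are saved under pics/ and viewed, at most 10 in all, crops included, and the job is handed in when it is done.

Besides the shell and the picture viewer there is one more tool, called as name(argument=value, ...) on one line, values as JSON. play_rows: Moves the arm, as the interface text tells. Its arguments: {"type":"object","properties":{"translation":{"type":"array","items":{"type":"array","items":{"type":"number","minimum":-1,"maximum":1}}},"twist":{"type":"array","items":{"type":"array","items":{"type":"number","minimum":-1,"maximum":1}}},"gripper":{"type":"array","items":{"type":"number"}}},"required":["translation","twist","gripper"]}

```bash
mkdir -p pics; cat > h.py <<'E'
import numpy as np, cv2
from bench import robot
from scipy.spatial.transform import Rotation as R
def snap(c,n):
    im=robot.snapshot(c); cv2.imwrite(f'pics/{n}.png',im[:,:,::-1]); return im
E
python3 - <<'E'
from h import *
a=snap('side','s0');b=snap('top','t0')
cv2.imwrite('pics/both.png',cv2.resize(np.hstack([a,b])[:,:,::-1],(800,300)))
for c in ('side','top'):
    for n in ('cover_lip','cover_hinge','toggle_pivot','machine','speed_knob','stop_button','mould','spool','tub','spatula'):
        try:
            f=robot.spot_point if n not in('speed_knob','stop_button') else robot.recognise
            print(c,n,[(np.round(d['centre'],3).tolist(),round(d['score'],2)) for d in f(n,c)[:2]])
        except Exception as e: print(c,n,e)
o=robot.get_obs();print(o['time'],o['tool_pos'],o['ee_rot'],o['width'])
E
```

```text
side cover_lip []
side cover_hinge [([0.526, 0.05, 0.136], 0.71), ([0.63, 0.021, 0.101], 0.7)]
side toggle_pivot [([0.586, 0.037, 0.093], 0.59)]
side machine [([0.582, 0.037, 0.0], 0.61)]
side speed_knob [([0.557, -0.052, 0.115], 0.66)]
side stop_button [([0.684, -0.085, 0.11], 0.43)]
side mould [([0.754, 0.258, 0.105], 0.64)]
side spool [([0.428, -0.174, 0.0], 0.77)]
side tub [([0.589, -0.219, -0.003], 0.94)]
side spatula [([0.529, 0.299, 0.0], 0.93)]
top cover_lip [([0.524, 0.053, 0.135], 0.72)]
top cover_hinge [([0.624, 0.024, 0.097], 0.68)]
top toggle_pivot [([0.583, 0.036, 0.103], 0.62)]
top machine [([0.583, 0.036, 0.002], 0.9)]
top speed_knob [([0.558, -0.044, 0.114], 0.52), ([0.574, 0.04, 0.136], 0.29)]
top stop_button [([0.691, -0.072, 0.11], 0.5), ([0.57, 0.034, 0.135], 0.2)]
top mould [([0.757, 0.259, 0.099], 0.73)]
top spool [([0.422, -0.177, 0.002], 0.56)]
top tub [([0.589, -0.215, -0.001], 0.76)]
top spatula [([0.527, 0.296, -0.0], 0.67)]
1.1 [0.13756353 0.53251529 0.40471729] [ 3.14146186e+00 -2.20951346e-05  2.88881100e+00] 0.09379780819906657
```

View pics/both.png

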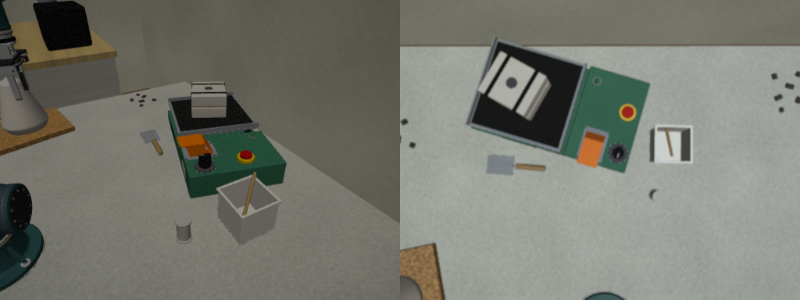

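```bash
cat >> h.py <<'E'
def mfit():
    # machine coords (m) vs world measured by the networks
    M=np.array([[-60,0],[46,0],[46,0],[-2,0],[-2,0],[0,0],[0,0],[5,-82],[5,-82],[135,-75],[135,-75]])/1e3
    W=np.array([[.524,.053],[.63,.021],[.624,.024],[.586,.037],[.583,.036],[.582,.037],[.583,.036],[.557,-.052],[.558,-.044],[.684,-.085],[.691,-.072]])
    m,w=M.mean(0),W.mean(0);a=(M-m);b=(W-w)
    yaw=np.arctan2((a[:,0]*b[:,1]-a[:,1]*b[:,0]).sum(),(a*b).sum())
    r=np.array([[np.cos(yaw),-np.sin(yaw)],[np.sin(yaw),np.cos(yaw)]])
    return yaw,w-r@m,W-(M@r.T+w-r@m)
YAW,ORG,RES=mfit()
TIP=robot.tcp_to_tips if not callable(robot.tcp_to_tips) else robot.tcp_to_tips()
RM=R.from_euler('z',YAW).as_matrix(); OM=np.array([*ORG,0])
def tipnow():
    o=robot.get_obs();r=R.from_euler('xyz',o['ee_rot']).as_matrix()
    return o,r,RM.T@(o['tool_pos']+r[:,2]*TIP-OM)
def go(x,y,z,tilt):
    """machine-frame tip target (mm), tilt deg of finger from straight down towards +x. Prints shift (tool axes, units of .04 m) if the
    turn is made first, and turn (units .1 rad)"""
    o,r,t=tipnow(); a=np.deg2rad(tilt)
    Z=RM@[np.sin(a),0,-np.cos(a)];Y=RM@[0,1,0];X=np.cross(Y,Z);r2=np.c_[X,Y,Z]
    p=OM+RM@(np.array([x,y,z])/1e3)-TIP*Z
    d=p-o['tool_pos']
    print('t',round(o['time'],2),'tip_m(mm)',np.round(t*1e3,1),'tilt',round(np.degrees(np.arctan2((RM.T@r[:,2])[0],-r[2,2])),1),'F',np.round(o['wrist_force'],1),'w',round(o['width'],3))
    print('tcp target',np.round(p,3),'turn',np.round(R.from_matrix(r.T@r2).as_rotvec()/.1,2),'shift before turn',np.round(r.T@d/.04,2),'after',np.round(r2.T@d/.04,2))
E
python3 - <<'E'
from h import *
print(YAW,ORG,np.round(RES*1e3,0).tolist(),TIP)
go(-120,0,115,45)
E
```

```text
-0.32237400427370744 [0.58266796 0.03512772] [[-2.0, -1.0], [4.0, 0.0], [-2.0, 3.0], [5.0, 1.0], [2.0, 0.0], [-1.0, 2.0], [0.0, 1.0], [-4.0, -8.0], [-3.0, 0.0], [-3.0, -6.0], [4.0, 7.0]] 0.1992
t 1.1 tip_m(mm) [-579.8  330.8  205.5] tilt -0.0 F [ 0.2 -0.4  0.4] w 0.094
tcp target [0.335 0.118 0.256] turn [ 0.27 -7.85  0.66] shift before turn [-7.38 -8.8   3.72] after [-3.01 -8.27  8.27]
```

```bash
python3 - <<'E'
from h import *
im=cv2.imread('pics/t0.png');c=robot.camera_model('top')
pr=lambda P:cv2.projectPoints(np.array(P,float),np.array(c['rvec']),np.array(c['tvec']),np.array(c['camera_matrix']),None)[0][:,0]
big=cv2.resize(im,None,fx=5,fy=5,interpolation=cv2.INTER_CUBIC)
for yaw,col in((YAW,(255,0,0)),(-.28,(255,255,255))):
    r=R.from_euler('z',yaw).as_matrix()
    for q in ([(-50,-120,90),(-50,80,90),(250,80,90),(250,-120,90)],[(-60,30,136),(-60,-30,136),(-42,-30,138),(18,-30,138),(18,30,138)]):
        p=pr([OM+r@(np.array(v)/1e3) for v in q])
        cv2.polylines(big,[np.int32(p*5+2)],True,col,1)
p=pr([OM])[0]; print(p); x,y=int(p[0]*5),int(p[1]*5)
cv2.imwrite('pics/t0c.png',big[y-450:y+150,x-300:x+350])
print(x-300,y-450)
E
```

```text
[246.04874898 190.58908836]
930 502
```

View pics/t0c.png

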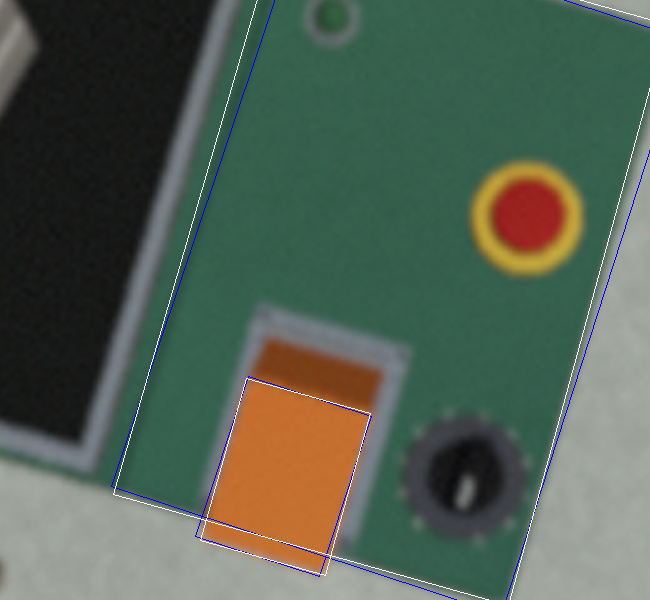

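```bash
sed -i 's/^YAW,ORG,RES=mfit()/YAW,ORG,RES=mfit(); YAW=-.28/' h.py; python3 - <<'E'
from h import *
go(-120,0,190,45)
E
```

```text
t 1.1 tip_m(mm) [-565.2  355.   205.5] tilt -0.0 F [ 0.2 -0.4  0.4] w 0.094
tcp target [0.332 0.107 0.331] turn [ 0.11 -7.85  0.26] shift before turn [-7.36 -9.08  1.85] after [-4.07 -8.88  6.69]
```

play_rows(translation=[[0,0,-0.5],[-0.6,-0.76,0],[-0.6,-0.76,0],[-0.6,-0.76,0],[-0.6,-0.76,0],[-0.6,-0.76,0],[-0.6,-0.76,0],[-0.6,-0.76,0]], twist=[[0,0,0],[0,0,0],[0,0,0],[0,0,0],[0,0,0],[0,0,0],[0,0,0],[0,0,0]], gripper=[-1,-1,-1,-1,-1,-1,-1,-1])

```text
time: 1.9
tool_pos: [0.2471, 0.283, 0.4249]
ee_rot: [3.141, 0.001, 2.889]
wrist_force: [0.5, 0.7, -0.4]
width: 0.0332
finger_force: 0.0
```

play_rows(translation=[[-0.6,-0.76,0],[-0.6,-0.76,0],[-0.6,-0.76,0],[-0.6,-0.76,0],[-0.6,-0.76,0],[0,0,0]], twist=[[0,0,0],[0,0,0],[0,0,0],[0,0,0],[0,0,0],[0,0,0]], gripper=[-1,-1,-1,-1,-1,-1])

```text
time: 2.5
tool_pos: [0.3263, 0.104, 0.4247]
ee_rot: [-3.14, 0.001, 2.88]
wrist_force: [0.0, -0.4, 0.1]
width: 0.0006
finger_force: 0.0
```

play_rows(translation=[[0,0,0],[0,0,0],[0,0,0],[0,0,0],[0,0,0],[0,0,0],[0,0,0],[0,0,0]], twist=[[0.1,-1,0.3],[0,-1,0],[0,-1,0],[0,-1,0],[0,-1,0],[0,-1,0],[0,-1,0],[0,-0.85,0]], gripper=[-1,-1,-1,-1,-1,-1,-1,-1])

```text
time: 3.3
tool_pos: [0.3245, 0.1081, 0.4248]
ee_rot: [-3.132, 0.789, 2.867]
wrist_force: [-0.2, -0.3, 0.2]
width: 0.0001
finger_force: 0.0
```

```bash
python3 - <<'E'
from h import *
go(-110,0,105,45)
E
```

```text
t 3.3 tip_m(mm) [-127.    -2.3  284.4] tilt 45.2 F [-0.2 -0.3  0.2] w 0.0
tcp target [0.342 0.104 0.246] turn [-0.05  0.03  0.04] shift before turn [2.87 0.06 3.46] after [2.86 0.03 3.47]
```

play_rows(translation=[[0.48,0,0.58],[0.48,0,0.58],[0.48,0,0.58],[0.48,0,0.58],[0.48,0,0.58],[0.47,0.03,0.57],[0,0,0]], twist=[[0,0,0],[0,0,0],[0,0,0],[0,0,0],[0,0,0],[0,0,0],[0,0,0]], gripper=[-1,-1,-1,-1,-1,-1,-1])

```text
time: 4.0
tool_pos: [0.3393, 0.1024, 0.2406]
ee_rot: [-3.124, 0.776, 2.871]
wrist_force: [0.1, -0.1, -0.4]
width: 0.0001
finger_force: 0.0
```

```bash
python3 - <<'E'
from h import *
a=snap('side','s1');b=snap('wrist','w1')
c=cv2.resize(a[110:260,180:380],(500,375))
cv2.imwrite('pics/b1.png',np.hstack([c,cv2.resize(b,(300,375))])[:,:,::-1])
go(-54,0,112,45)
print([(np.round(RM.T@(d['centre']-OM)*1e3),round(d['score'],2)) for n in('cover_lip','cover_hinge') for d in robot.spot_point(n,'wrist')[:1]])
E
```

```text
t 4.1 tip_m(mm) [-110.    -3.1  104.6] tilt 45.0 F [0.6 0.4 0.2] w 0.001
tcp target [0.395 0.089 0.253] turn [-0.07 -0.01  0.05] shift before turn [-1.12  0.04  0.86] after [-1.12  0.04  0.86]
[(array([-61.,   1., 134.]), 0.45)]
```

View pics/b1.png

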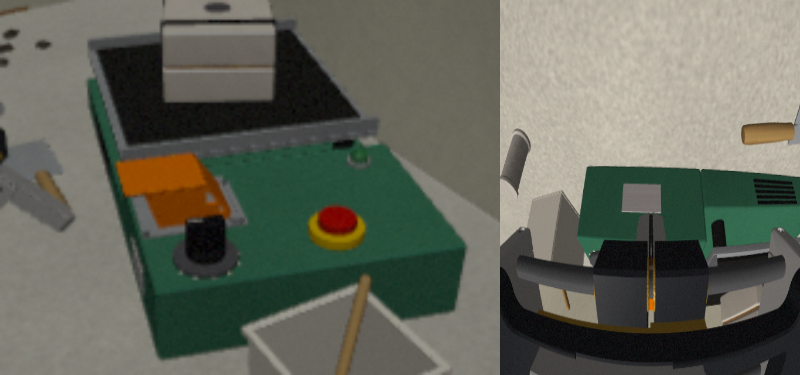

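play_rows(translation=[[-0.4,0.02,0.3],[-0.4,0.02,0.3],[-0.32,0.03,0.26],[0,0,0]], twist=[[0,0,0],[0,0,0],[0,0,0],[0,0,0]], gripper=[-1,-1,-1,-1])

```text
time: 4.6
tool_pos: [0.3978, 0.0893, 0.2556]
ee_rot: [-3.133, 0.79, 2.863]
wrist_force: [0.1, 0.3, -1.1]
width: -0.0001
finger_force: 0.2
```

```bash
python3 - <<'E'
from h import *
go(-54,0,112,45)
a=snap('side','s2');cv2.imwrite('pics/b2.png',cv2.resize(a[120:220,190:320],(780,600),interpolation=cv2.INTER_CUBIC)[:,:,::-1])
o,r,t=tipnow(); p=t[[0,2]]*1e3
for d in (0,5,10,15,20,25,30,35,40,45,50,55,60,65,70,75,80,85):
    f=np.deg2rad(d);A=np.deg2rad(160.3)-f
    E=112.6*np.array([np.cos(A),np.sin(A)])+[46,96]; g=max(f,np.pi/4)
    q=E+10*np.array([np.cos(g),-np.sin(g)])-5.7
    D=(q-p)/40; print(d,np.round(q),'tool x,z',np.round([-(D[0]+D[1])*.707,(D[0]-D[1])*.707],2)); p=q
E
```

```text
t 4.6 tip_m(mm) [-51.2  -0.5 115.3] tilt 45.2 F [ 0.1  0.3 -1.1] w -0.0
tcp target [0.395 0.089 0.253] turn [-0.07  0.04  0.01] shift before turn [ 0.09 -0.02  0.01] after [ 0.09 -0.02  0.01]
0 [-59. 121.] tool x,z [-0.02 -0.23]
5 [-55. 130.] tool x,z [-0.23 -0.1 ]
10 [-50. 139.] tool x,z [-0.23 -0.08]
15 [-45. 147.] tool x,z [-0.24 -0.05]
20 [-39. 155.] tool x,z [-0.24 -0.03]
25 [-33. 162.] tool x,z [-0.25 -0.01]
30 [-25. 169.] tool x,z [-0.25  0.01]
35 [-18. 175.] tool x,z [-0.24  0.03]
40 [ -9. 180.] tool x,z [-0.24  0.05]
45 [ -1. 185.] tool x,z [-0.23  0.07]
50 [  8. 188.] tool x,z [-0.21  0.09]
55 [ 16. 191.] tool x,z [-0.2   0.11]
60 [ 25. 192.] tool x,z [-0.19  0.13]
65 [ 34. 193.] tool x,z [-0.17  0.14]
70 [ 43. 194.] tool x,z [-0.16  0.16]
75 [ 52. 193.] tool x,z [-0.15  0.17]
80 [ 61. 191.] tool x,z [-0.13  0.18]
85 [ 70. 189.] tool x,z [-0.12  0.19]
```

View pics/b2.png

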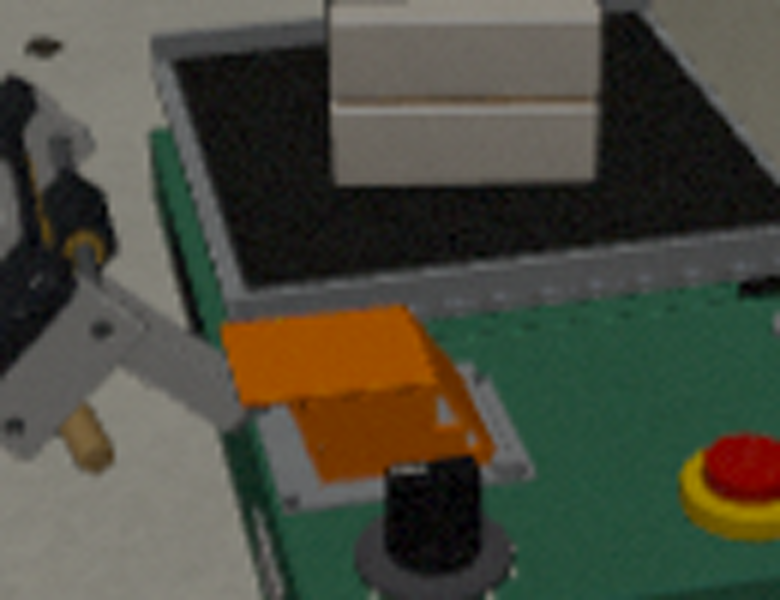

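play_rows(translation=[[0,0,-0.18],[-0.12,0,-0.05],[-0.13,0,-0.05],[-0.12,0,-0.04],[-0.12,0,-0.04],[-0.12,0,-0.03],[-0.12,0,-0.02],[0,0,0]], twist=[[0,0,0],[0,0,0],[0,0,0],[0,0,0],[0,0,0],[0,0,0],[0,0,0],[0,0,0]], gripper=[-1,-1,-1,-1,-1,-1,-1,-1])

```text
time: 5.45
tool_pos: [0.4053, 0.087, 0.2858]
ee_rot: [-3.13, 0.786, 2.866]
wrist_force: [-0.6, -0.4, 1.1]
width: 0.0006
finger_force: 0.2
```

```bash
python3 - <<'E'
from h import *
go(-45,0,147,45)
a=snap('side','s3');cv2.imwrite('pics/b3.png',cv2.resize(a[100:220,170:320],(600,480),interpolation=cv2.INTER_CUBIC)[:,:,::-1])
E
```

```text
t 5.45 tip_m(mm) [-43.8  -0.8 145.1] tilt 45.1 F [-0.6 -0.4  1.1] w 0.001
tcp target [0.404 0.086 0.288] turn [-0.08  0.01  0.03] shift before turn [-0.02 -0.02 -0.05] after [-0.02 -0.02 -0.05]
```

View pics/b3.png

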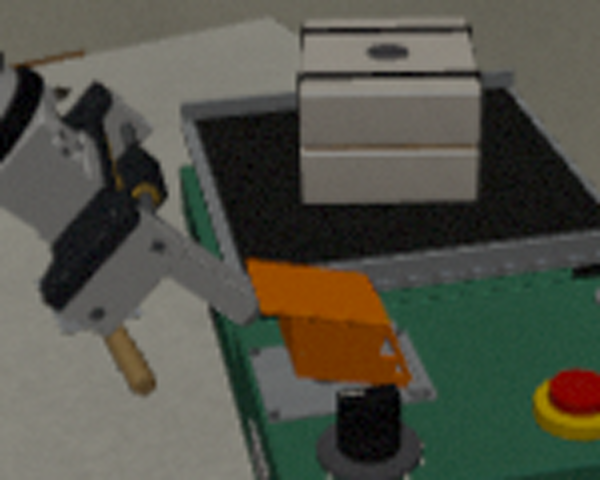

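The cover is lifted about 15°: its lip at (255,290) rests on the fingertip at (250,310). I continue along the arc.

play_rows(translation=[[-0.22,0,-0.06],[-0.25,0,-0.01],[-0.25,0,0.01],[-0.24,0,0.03],[-0.24,0,0.05],[-0.23,0,0.07],[-0.21,0,0.09],[0,0,0]], twist=[[0,0,0],[0,0,0],[0,0,0],[0,0,0],[0,0,0],[0,0,0],[0,0,0],[0,0,0]], gripper=[-1,-1,-1,-1,-1,-1,-1,-1])

```text
time: 6.3
tool_pos: [0.4553, 0.0727, 0.327]
ee_rot: [-3.13, 0.786, 2.866]
wrist_force: [0.3, -0.1, -0.2]
width: 0.0005
finger_force: 0.0
```

```bash
python3 - <<'E'
from h import *
go(8,0,188,45)
a=snap('side','s4');cv2.imwrite('pics/b4.png',cv2.resize(a[80:220,170:320],(600,560),interpolation=cv2.INTER_CUBIC)[:,:,::-1])
E
```

```text
t 6.3 tip_m(mm) [  8.2  -0.8 186.2] tilt 45.1 F [ 0.3 -0.1 -0.2] w 0.0
tcp target [0.455 0.072 0.329] turn [-0.08  0.01  0.03] shift before turn [-0.03 -0.02 -0.04] after [-0.03 -0.02 -0.04]
```

View pics/b4.png

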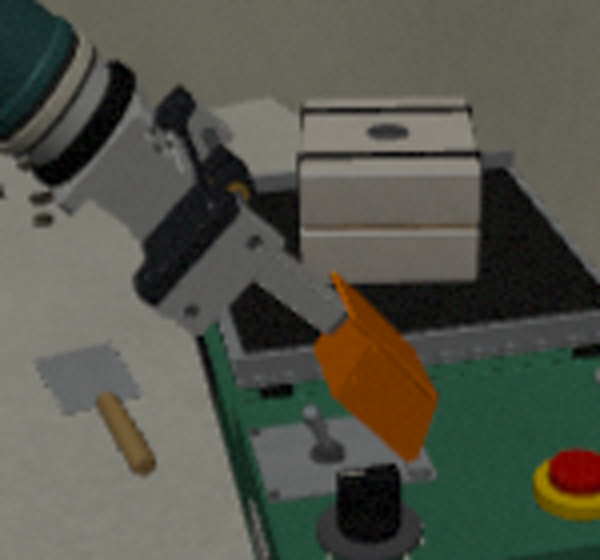

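The cover stands at about 50°, with the lip at (340,300) on the fingertip; the toggle shows at (315,425), leaning to the front (off).

play_rows(translation=[[-0.2,0,0.11],[-0.19,0,0.13],[-0.17,0,0.14],[-0.16,0,0.16],[-0.15,0,0.17],[-0.13,0,0.18],[-0.12,0,0.19],[0,0,0]], twist=[[0,0,0],[0,0,0],[0,0,0],[0,0,0],[0,0,0],[0,0,0],[0,0,0],[0,0,0]], gripper=[-1,-1,-1,-1,-1,-1,-1,-1])

```text
time: 7.15
tool_pos: [0.5148, 0.0553, 0.3266]
ee_rot: [-3.129, 0.784, 2.867]
wrist_force: [0.4, 1.0, 0.3]
width: 0.0004
finger_force: 0.0
```

play_rows(translation=[[0,0,0],[0,0,0],[0,0,0],[0.1,0,-0.5],[0.1,0,-0.9],[0.3,0,-0.9],[0,0,0]], twist=[[0,0,0],[0,0,0],[0,0,0],[0,0,0],[0,0,0],[0,0,0],[0,0,0]], gripper=[-1,-1,-1,-1,-1,-1,-1])

```text
time: 7.85
tool_pos: [0.4362, 0.079, 0.3821]
ee_rot: [-3.134, 0.792, 2.866]
wrist_force: [0.6, -0.0, 0.6]
width: 0.0004
finger_force: 0.0
```

```bash
python3 - <<'E'
from h import *
go(-45,0,120,45)
a=snap('side','s5');cv2.imwrite('pics/b5.png',cv2.resize(a[80:220,170:320],(600,560),interpolation=cv2.INTER_CUBIC)[:,:,::-1])
for n in('toggle_tip','toggle_pivot','cover_lip'):
  for c in('side','wrist'): print(n,c,[(np.round(RM.T@(d['centre']-OM)*1e3),round(d['score'],2)) for d in robot.spot_point(n,c)[:1]])
E
```

```text
t 7.85 tip_m(mm) [-11.1   0.9 242.3] tilt 45.4 F [ 0.6 -0.   0.6] w 0.0
tcp target [0.404 0.086 0.261] turn [-0.04  0.07  0.03] shift before turn [ 2.74 -0.03  1.54] after [ 2.73 -0.04  1.56]
toggle_tip side [(array([ 0., -1., -1.]), 0.53)]
toggle_tip wrist []
toggle_pivot side [(array([ 3., -1., 97.]), 0.71)]
toggle_pivot wrist []
cover_lip side [(array([110.,  -5., 193.]), 0.72)]
cover_lip wrist [(array([-61.,   1., 134.]), 0.45)]
```

View pics/b5.png

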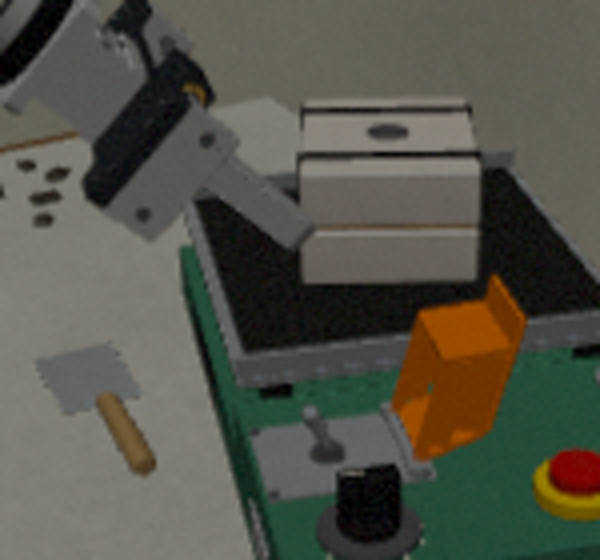

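play_rows(translation=[[0.45,0,0.27],[0.45,0,0.27],[0.45,0,0.27],[0.45,0,0.27],[0.45,0,0.27],[0.45,0,0.27],[0.13,-0.03,0.06],[0,0,0]], twist=[[0,0,0],[0,0,0],[0,0,0],[0,0,0],[0,0,0],[0,0,0],[0,0,0],[0,0,0]], gripper=[-1,-1,-1,-1,-1,-1,-1,-1])

```text
time: 9.0
tool_pos: [0.4059, 0.0848, 0.2492]
ee_rot: [-3.127, 0.782, 2.868]
wrist_force: [-0.1, -0.5, 0.5]
width: 0.0002
finger_force: 0.0
```

```bash
python3 - <<'E'
from h import *
go(-5,0,114,45)
E
```

```text
t 9.0 tip_m(mm) [-43.2  -3.  107.9] tilt 44.8 F [-0.1 -0.5  0.5] w 0.0
tcp target [0.442 0.075 0.255] turn [-0.1  -0.03  0.05] shift before turn [-0.77  0.03  0.56] after [-0.77  0.03  0.57]
```

play_rows(translation=[[-0.17,0.03,0],[-0.1,0,0.1],[-0.1,0,0.1],[-0.1,0,0.1],[-0.1,0,0.1],[-0.1,0,0.1],[-0.1,0,0.08],[0,0,0]], twist=[[0,0,0],[0,0,0],[0,0,0],[0,0,0],[0,0,0],[0,0,0],[0,0,0],[0,0,0]], gripper=[-1,-1,-1,-1,-1,-1,-1,-1])

```text
time: 9.8
tool_pos: [0.4434, 0.0755, 0.2556]
ee_rot: [-3.129, 0.784, 2.866]
wrist_force: [-1.8, 0.6, 1.1]
width: 0.0006
finger_force: 1.2
```

```bash
python3 - <<'E'
from h import *
go(-5,0,114,45)
a=snap('side','s6');cv2.imwrite('pics/b6.png',cv2.resize(a[120:220,190:320],(780,600),interpolation=cv2.INTER_CUBIC)[:,:,::-1])
E
```

```text
t 9.8 tip_m(mm) [ -4.4  -1.5 114.6] tilt 44.9 F [-1.8  0.6  1.1] w 0.001
tcp target [0.442 0.075 0.255] turn [-0.09 -0.02  0.03] shift before turn [ 0.03 -0.01 -0.  ] after [ 0.03 -0.01 -0.  ]
```

View pics/b6.png

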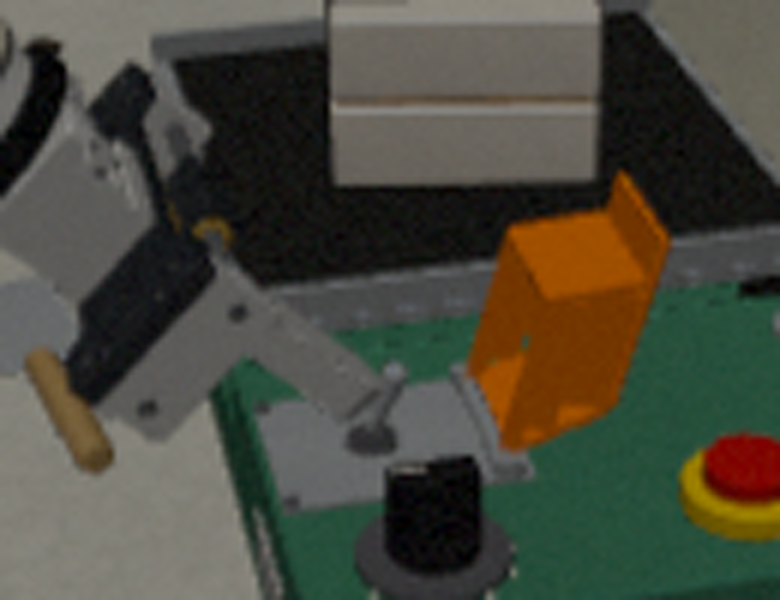

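The toggle now leans back to on: its ball is at (395,372), behind its foot at (370,440). I retract, straighten the tool and rise.

play_rows(translation=[[0,0,-0.3],[0,0,-0.9],[0,0,-0.9],[0,0,-0.9],[0,0,0]], twist=[[0,0,0],[0,0,0],[0,0,0],[0,0,0],[0,0,0]], gripper=[-1,-1,-1,-1,-1])

```text
time: 10.35
tool_pos: [0.3607, 0.1009, 0.3464]
ee_rot: [-3.138, 0.795, 2.864]
wrist_force: [0.6, 0.3, 0.1]
width: 0.0001
finger_force: 0.0
```

play_rows(translation=[[-0.3,0,-0.3],[-0.3,0,-0.3],[-0.3,0,-0.3],[-0.3,0,-0.3],[-0.2,0,-0.4],[-0.1,0,-0.4],[0,0,-0.4],[0,0,-0.4]], twist=[[0,1,0],[0,1,0],[0,1,0],[0,1,0],[0,1,0],[0,1,0],[0,1,0],[0,0.85,0]], gripper=[-1,-1,-1,-1,-1,-1,-1,-1])

```text
time: 11.15
tool_pos: [0.3689, 0.099, 0.4735]
ee_rot: [-3.133, -0.004, 2.858]
wrist_force: [0.2, -0.4, -0.5]
width: 0.0005
finger_force: 0.0
```

```bash
python3 - <<'E'
from h import *
go(140,0,250,0)
E
```

```text
t 11.15 tip_m(mm) [-223.9    0.6  274.3] tilt -0.2 F [ 0.2 -0.4 -0.5] w 0.001
tcp target [ 0.717 -0.004  0.449] turn [-0.09 -0.04 -0.04] shift before turn [-9.08 -0.02  0.57] after [-9.08 -0.06  0.61]
```

play_rows(translation=[[-0.9,0,0],[-0.9,0,0],[-0.9,0,0],[-0.9,0,0],[-0.9,0,0],[-0.9,0,0],[-0.9,0,0],[-0.9,0,0]], twist=[[0,0,0],[0,0,0],[0,0,0],[0,0,0],[0,0,0],[0,0,0],[0,0,0],[0,0,0]], gripper=[-1,-1,-1,-1,-1,-1,-1,-1])

```text
time: 11.95
tool_pos: [0.6469, 0.0178, 0.4721]
ee_rot: [-3.133, -0.001, 2.858]
wrist_force: [-0.7, -0.0, 0.3]
width: 0.0008
finger_force: 0.0
```

play_rows(translation=[[-0.9,0,0],[-0.9,0,0.3],[0,0,0.3],[0,0,0]], twist=[[0,0,0],[0,0,0],[0,0,0],[0,0,0]], gripper=[-1,-1,-1,-1])

```text
time: 12.35
tool_pos: [0.7152, -0.0022, 0.4436]
ee_rot: [-3.131, -0.009, 2.858]
wrist_force: [-0.4, 0.4, -0.8]
width: 0.0007
finger_force: 0.0
```

```bash
python3 - <<'E'
from h import *
go(140,0,162,0)
robot.snapshot('side')
for c in('side',): print(c,[(np.round(RM.T@(d['centre']-OM)*1e3),round(d['score'],2)) for d in robot.spot_point('cover_lip',c)[:1]])
E
```

```text
t 12.35 tip_m(mm) [136.   -1.3 244.4] tilt -0.5 F [-0.4  0.4 -0.8] w 0.001
tcp target [ 0.717 -0.004  0.361] turn [-0.1  -0.09 -0.04] shift before turn [-0.07  0.    2.06] after [-0.06 -0.02  2.06]
side [(array([109.,  -3., 189.]), 0.94)]
```

play_rows(translation=[[-0.05,0,0.6],[0,0,0.6],[0,0,0.6],[0,0,0.18],[0,0,0],[0.25,0,0],[0.2,0,0],[0.1,0,0]], twist=[[0,0,0],[0,0,0],[0,0,0],[0,0,0],[0,0,0],[0,0,0],[0,0,0],[0,0,0]], gripper=[-1,-1,-1,-1,-1,-1,-1,-1])

```text
time: 13.25
tool_pos: [0.6942, 0.0037, 0.3735]
ee_rot: [-3.134, 0.005, 2.859]
wrist_force: [0.8, 0.1, -0.1]
width: 0.0006
finger_force: 0.3
```

```bash
python3 - <<'E'
from h import *
go(90,0,162,0)
a=snap('side','s7');cv2.imwrite('pics/b7.png',cv2.resize(a[60:220,170:340],(638,600),interpolation=cv2.INTER_CUBIC)[:,:,::-1])
E
```

```text
t 13.25 tip_m(mm) [116.8  -0.8 174.3] tilt 0.3 F [ 0.8  0.1 -0.1] w 0.001
tcp target [0.669 0.01  0.361] turn [-0.07  0.05 -0.03] shift before turn [ 0.65 -0.02  0.3 ] after [ 0.65 -0.02  0.31]
```

View pics/b7.png

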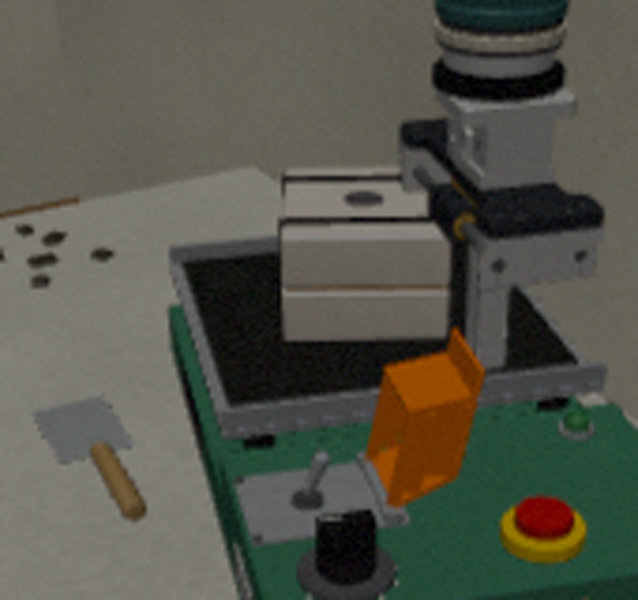

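The finger stands behind the lip at (465,340), and the toggle at (318,465) still leans back. Now I tip the cover forward.

play_rows(translation=[[0.18,0,0],[0.2,0,0],[0.2,0,0],[0.2,0,0],[0.2,0,0],[0.2,0,0],[0.2,0,0],[0.2,0,0]], twist=[[0,0,0],[0,0,0],[0,0,0],[0,0,0],[0,0,0],[0,0,0],[0,0,0],[0,0,0]], gripper=[-1,-1,-1,-1,-1,-1,-1,-1])

```text
time: 14.1
tool_pos: [0.6333, 0.0213, 0.3703]
ee_rot: [-3.133, -0.0, 2.858]
wrist_force: [-0.7, 0.7, -0.6]
width: 0.0005
finger_force: 0.0
```

play_rows(translation=[[0.15,0,0],[0.1,0,0],[0,0,0],[0,0,0],[0,0,0]], twist=[[0,0,0],[0,0,0],[0,0,0],[0,0,0],[0,0,0]], gripper=[-1,-1,-1,-1,-1])

```text
time: 14.6
tool_pos: [0.6246, 0.0238, 0.3703]
ee_rot: [-3.133, 0.0, 2.858]
wrist_force: [-0.9, -0.1, 0.9]
width: 0.0006
finger_force: 0.0
```

```bash
python3 - <<'E'
from h import *
go(52,0,250,0)
a=snap('side','s8');cv2.imwrite('pics/b8.png',cv2.resize(a[60:220,170:340],(638,600),interpolation=cv2.INTER_CUBIC)[:,:,::-1])
E
```

```text
t 14.6 tip_m(mm) [ 43.5  -1.  171.1] tilt 0.0 F [-0.9 -0.1  0.9] w 0.001
tcp target [0.633 0.021 0.449] turn [-0.08  0.   -0.03] shift before turn [-0.21 -0.03 -1.97] after [-0.21 -0.02 -1.97]
```

View pics/b8.png

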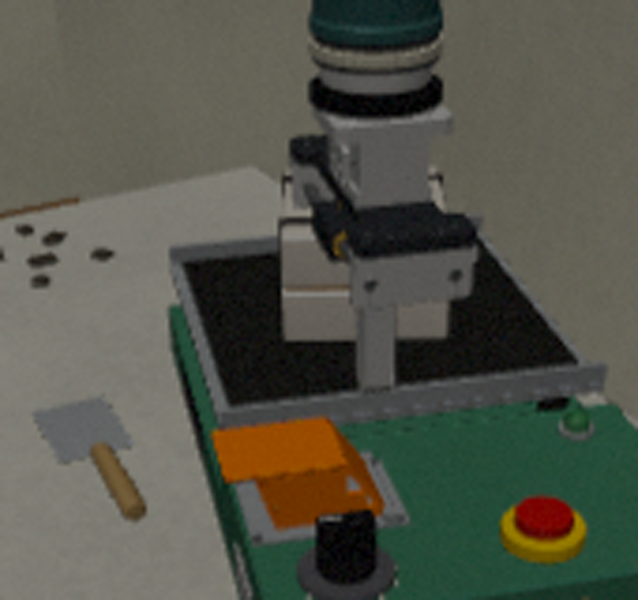

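The cover has dropped shut, with its flat top at (280,450), and the finger is clear above it. I rise straight up and hand in.

play_rows(translation=[[0,0,-0.5],[0,0,-0.8],[0,0,-0.8],[0,0,-0.5],[0,0,0],[0,0,0],[0,0,0],[0,0,0]], twist=[[0,0,0],[0,0,0],[0,0,0],[0,0,0],[0,0,0],[0,0,0],[0,0,0],[0,0,0]], gripper=[-1,-1,-1,-1,-1,-1,-1,-1])

```text
time: 15.45
tool_pos: [0.6248, 0.0247, 0.4721]
ee_rot: [-3.132, -0.004, 2.858]
wrist_force: [-0.9, -0.1, 0.3]
width: 0.0006
finger_force: 0.0
```

```bash
python3 - <<'E'
from h import *
o,r,t=tipnow();print(t,o['wrist_force'],np.abs(o['qvel']).max())
robot.snapshot('top')
print([(np.round(RM.T@(d['centre']-OM)*1e3),round(d['score'],2)) for d in robot.spot_point('cover_lip','top')[:1]])
print(robot.close_job())
E
```

```text
[ 0.04266639 -0.00027334  0.27287801] [-0.93798266 -0.05437234  0.26814724] 0.00775171297876581
[(array([-62.,   5., 134.]), 0.63)]
the job is handed in; nothing more can be done
None
```

The job is handed in: I lifted the cover, pushed the toggle over to on (seen leaning back, untouched, before closing) and tipped the cover shut, finishing with the arm clear above the machine at about 15.5 s.

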